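# Pack up a casting for cutting off

### The arm

A 7-joint arm with a two-finger parallel gripper is mounted at the origin on the work surface. World frame = base frame: x ahead of the robot, y to its left, z up, the work surface at z = 0. Lengths are in m, angles in rad, forces in N, time in s.
With the tool pointing down it reaches from about 0.4 to 0.75 m from the base axis. Payload 19.5 kg.
Tool frame: the origin (TCP) lies at the centre of the arm's flange, where the gripper is bolted on; the fingertips stand 173 mm ahead of it and the grasp point (between the pads) lies 155 mm ahead of it; z points along the fingers, y is the line along which they close (so a half turn about z gives the same grasp; the last joint's range is limited). The gripper opens to 85 mm and grips with 20 to 120 N. Pads are 22 mm wide; open, the fingers measure 114 mm over their backs; the gripper's body (76 mm by 85 mm) begins 54 mm behind the grasp point. The pads swing forward as they close: fully open they stand 13 mm farther back than shut.
Start: joints at [-1.193, 0.707, -0.028, 1.485, 0.022, 0.951, -0.075], TCP at [0.234, 0.525, 0.405] pointing down, gripper open.
Joint ranges: [-2.71, 2.71], [-0.32, 2.16], [-1.57, 1.52], [0, 2.45], [-1.46, 4.6], [0, 2.02], [-2.83, 2.83]. Speed limits (rad/s): [1.89, 1.89, 2.57, 2.57, 3.01, 3.01, 3.01].

### API

Orientations are given as a 3x3 rotation matrix whose columns are the frame's x, y, z axes.
In Python, from plant import manip, imaging gives the robot as it stands.
- The arm moves only by the shell command python3 -m creep 'ROWS'. ROWS is JSON, a list of rows, each a list of 7 numbers: the shift along the tool's x, y, z in m, then the turn, a rotation vector about the tool's x, y, z in rad, then the gripper command: -1 is fully open, 1 is shut, values between are in proportion. In form: [[x, y, z, ax, ay, az, fingers], ...]. A call has exactly 5 rows; each row is the pose to reach, as a shift and turn from the pose commanded when the call began, along the tool's axes at that moment; what a row does not reach only later rows make up. A row lasts 1/12 s, in which the tool goes at most 41.7 mm and 7.16 degrees, less where a joint would pass 70% of its speed; a pose out of reach is approached as far as the arm can. A call with a gripper value outside its range is refused whole. The fingers move at their own pace and stop on an object; the grip force is fixed at half the most. Time passes only in rows, so rows that repeat a pose let the fingers close, or fill a call up. It gives the time, the measured TCP pose, the force, the opening and the grip force at its end, in the units of the state.
- manip.get_obs(): the state, without advancing time (a new reading comes with each control period).
- imaging.camera(name): name is "scene" or "top" or "wrist"; returns a dict with "pixels" (384x512x3 uint8, red, green, blue), "intrinsics" (3x3 intrinsics, pixels), "distortion" ([k1, k2, p1, p2, k3] as OpenCV has them; the pictures are not rectified), "xyz" and "attitude" of the camera in the world. Camera axes: x right, y down, z forward; pixel columns grow to the right and rows downward; lengths in m; the calibration is good to about 2 mm. A picture is of the moment at which its call begins. There is no depth.
- manip.sign_off(): hands the job in; it is judged then, once.
Trained networks look in a picture, given as the dict that the camera call returned (one of the last four; its "shot" number tells which), for a name from the list of things; names that differ only in an ending like _2 or _b are one class to them, and where a whole thing is asked for, a point or a joint stands for the part that bears it (a point fixed in the world has none). Each returns a list of dicts, best first, with "score" (0 to 1); they miss things now and then, are a little off and sometimes report something else, mostly with a low value. They report only what shows in the picture. A call takes as long as a camera call. They do not tell look-alikes from the thing itself.
- imaging.outline_of(picture, query): "region" (384x512 bool, what is visible of it) and "position" ([column, row] in pixels, amid what is visible of it).
The state is a dict: "t": time; "joint_positions": joint angles; "joint_vel": joint speeds; "tau": joint torques, N m; "ee_pos": TCP position; "tool_rot": TCP orientation; "ft_force": force on the tool from outside, world axes, zero at the start; "ft_torque": the same for the moment, N m; "width": finger opening in m; "finger_force": force on a finger pad.
Only numpy, scipy, OpenCV 4.12 (cv2) and the standard library are available. Lean on these libraries where they do the work, as an engineer would, in place of code of your own. Each camera call takes 0.05 s, during which the arm holds its last target. There are 200 camera calls.

### The job

Pack the casting up for cutting: stand the low blue packer in the middle of the yellow plate, the tall red packer in the middle of the white plate, and the brass-topped prop on the bench midway between the two. Then lay the casting across the packers so that it bridges them level above the prop, its deep foot centred on the blue packer and its shallow foot centred on the red one, and last stand the green weight upright on the middle of the casting. Leave the wrench and the brush where they lie.

Things in the scene. Friction and masses are not known exactly. Their poses are not given: they have to be found in the camera images.
- blue_packer: Low packer, loose: blue-painted block 56 (x) x 44 (y) x 30 mm high with a black rubber face on top, about 0.22 kg. Origin: centre of the underside; z up. Stands on the bench at the start.
- red_packer: Tall packer, loose: red-painted block 56 (x) x 44 (y) x 50 mm high with a black rubber face on top, about 0.34 kg. Origin: centre of the underside; z up. Stands on the bench at the start.
- prop: Prop, loose: upright round grey post with a brass top, 60 mm high; foot 44 mm across and 8 mm thick, post 28 mm across from 14 mm up to the top, about 0.2 kg. Origin: centre of the underside; z up. In place, it stays 3 mm short of the casting's underside: it does not carry it.
- casting: Loose aluminium bracket, 190 mm long (x), 0.45 kg. Origin: mid-length, level with the deep foot's underside; z up. Feet 40 x 50 mm: deep one (blue ring on top) at x=-75, underside z=0; shallow one (red ring) at x=75, underside z=20. Middle boss, to grip across y: 58 (x) x 44 (y) mm, z=30 to its flat top at 54. Starts level, shallow foot on a fixed wooden batten 20 mm high.
- weight: Hold-down weight, loose: green-painted; round base 56 mm across and 22 mm high, a thin neck, and a round knob 28 mm across from 30 to 56 mm height to grip it by; about 0.5 kg. Origin: centre of the underside; z up. Stands on the bench at the start.
- yellow_plate: Yellow plate, fixed to the bench: 70 x 70 mm, 3 mm thick. Origin: centre of its underside (bench level); z up. The white plate lies 150 mm from it, centre to centre, along its y axis, on the +y or the -y side; both plates have the same yaw.
- white_plate: White plate, fixed to the bench: 70 x 70 mm, 3 mm thick. Origin: centre of its underside (bench level); z up.
- wrench: Steel wrench, 130 mm long, lying loose beyond the casting, a bystander. Origin: near the middle of the tool.
- brush: Brush with a wooden handle, 200 mm long, lying loose at the left of the bench, a bystander. Origin: near the middle of the tool.
Things that resemble listed ones, but are neither listed nor needed, are in the scene too. What is meant by the casting is not orange, and is the smaller of those in its own colour.

How it is judged:
By the outcome, as a careful person would: the job done as asked, in the order asked, and still so for the second after the job is handed in, with the robot touching nothing.
It also fails if it takes over 120 s, if anything falls off the work surface, if the arm or the gripper's body presses on something with over 40 N, if the wrist force passes 120 N, or if a joint passes its speed limit or range.

## Working session

There is one attempt and no reset: what is moved stays moved. The work goes in short steps, Python scripts to look and compute and a shell command to move; the robot and the scene stay as the last step left them, time stands still between calls to the robot, and variables do not carry over. Pictures are saved under pics/ and viewed, at most 14 in all, crops included, and the job is handed in when it is done.

```bash
ls; mkdir -p pics; python3 - <<'E'
from plant import manip, imaging
import cv2
o=manip.get_obs()
for k in ('t','ee_pos','tool_rot','width','ft_force'): print(k,o[k])
for n in ('scene','top'):
    c=imaging.camera(n); cv2.imwrite(f'pics/{n}0.png',cv2.resize(c['pixels'][:,:,::-1],(800,600),interpolation=cv2.INTER_CUBIC))
    print(n,c['xyz'],c['attitude'],c['intrinsics'],c['distortion'],c['shot'])
E
```

```text
pics
t 0.0
ee_pos [0.23432577 0.52501406 0.40422316]
tool_rot [[-9.13161585e-01  4.07597560e-01 -3.86337837e-04]
 [ 4.07597738e-01  9.13161010e-01 -1.02680831e-03]
 [-6.57359102e-05 -1.09511233e-03 -9.99999398e-01]]
width 0.08555799897432109
ft_force [ 0.01948976 -0.4012643   0.04173714]
scene [1.46512873 0.42058598 1.13298429] [[-0.48059253  0.62891847 -0.61114023]
 [ 0.87687236  0.35354755 -0.3257284 ]
 [ 0.01121052 -0.69243461 -0.72139353]] [[450.63461387   0.         257.79450883]
 [  0.         450.63461387 190.95317753]
 [  0.           0.           1.        ]] [-0.04707928  0.          0.          0.          0.        ] 1
top [ 0.40345416 -0.07705545  1.07979581] [[-0.00386575 -0.98939864  0.14517366]
 [-0.9998768   0.0060329   0.01449068]
 [-0.01521287 -0.14509976 -0.98930007]] [[354.17440867   0.         257.2813065 ]
 [  0.         354.17440867 189.70801947]
 [  0.           0.           1.        ]] [-0.10819777  0.          0.          0.          0.        ] 2
```

View pics/scene0.png

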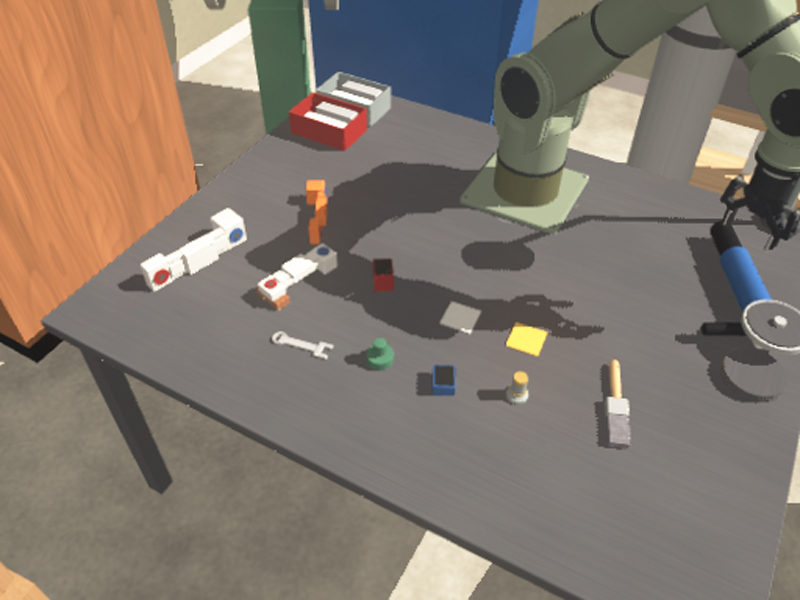

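View pics/top0.png

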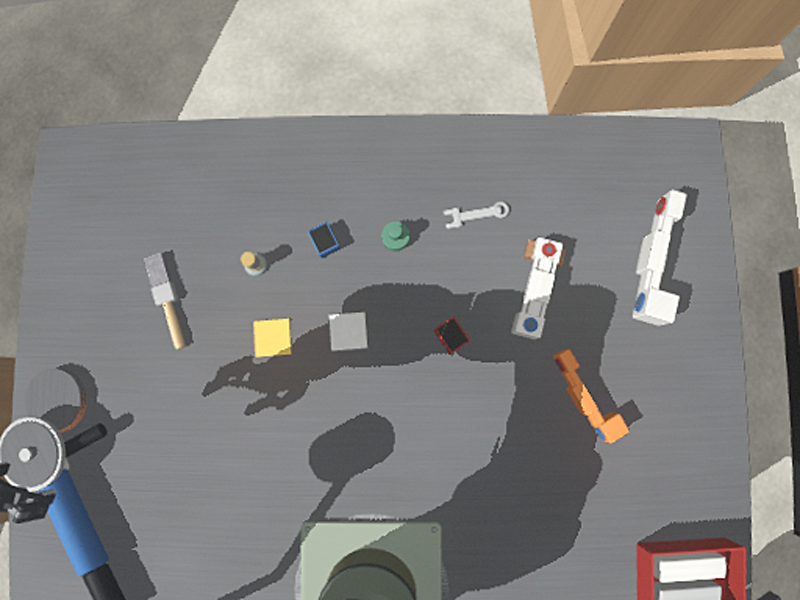

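In `top` (800 px scale) three things could be the casting: the white one on the batten at (537,285), the larger white one at (660,258) and the orange one at (590,398). The description means the smaller white one at (537,285). The other things in `top`: blue packer (323,238), red packer (451,335), prop (252,262), weight (395,235), yellow plate (272,337), white plate (348,331).

```bash
cat > lib.py <<'E'
from plant import manip, imaging
import numpy as np, cv2
from scipy.optimize import minimize
def box(x0,x1,y0,y1,z0,z1): return np.array([[x,y,z] for x in(x0,x1) for y in(y0,y1) for z in(z0,z1)])/1e3
def cyl(r,z0,z1):
    a=np.linspace(0,2*np.pi,24,endpoint=False); return np.array([[r*np.cos(t),r*np.sin(t),z] for t in a for z in(z0,z1)])/1e3
S={'blue_packer':[box(-28,28,-22,22,0,30)],'red_packer':[box(-28,28,-22,22,0,50)],
 'prop':[cyl(22,0,8),cyl(14,8,60)],'weight':[cyl(28,0,22),cyl(7,22,30),cyl(14,30,56)],
 'casting':[box(-95,-55,-25,25,0,46),box(55,95,-25,25,20,46),box(-29,29,-22,22,30,54),box(-60,60,-15,15,30,46)],
 'yellow_plate':[box(-35,35,-35,35,0,3)],'white_plate':[box(-35,35,-35,35,0,3)]}
def proj(c,P):
    R=np.array(c['attitude']);t=-R.T@np.array(c['xyz'])
    return cv2.projectPoints(np.asarray(P,float).reshape(-1,3),cv2.Rodrigues(R.T)[0],t,np.array(c['intrinsics']),np.array(c['distortion'],float))[0].reshape(-1,2)
def ray(c,uv,z):
    n=cv2.undistortPoints(np.array(uv,float).reshape(-1,1,2),np.array(c['intrinsics']),np.array(c['distortion'],float)).reshape(-1,2)
    d=np.c_[n,np.ones(len(n))]@np.array(c['attitude']).T; o=np.array(c['xyz'])
    return o+d*((z-o[2])/d[:,2])[:,None]
def render(c,name,p,z=0,k=4):
    R=np.array([[np.cos(p[2]),-np.sin(p[2]),0],[np.sin(p[2]),np.cos(p[2]),0],[0,0,1]])
    m=np.zeros((384*k,512*k),np.uint8)
    for B in S[name]:
        u=(proj(c,B@R.T+[p[0],p[1],z])+.5)*k-.5
        cv2.fillConvexPoly(m,cv2.convexHull(np.round(np.clip(u,-9999,9999)*16).astype(np.int32)),255,shift=4)
    return cv2.resize(m,(512,384),interpolation=cv2.INTER_AREA)/255.
def masks(c,name,near=None,z=.02,tol=.12):
    r=[d for d in imaging.outline_of(c,name) if d['score']>.3]
    if near is not None: r=[d for d in r if np.hypot(*(ray(c,[d['position']],z)[0,:2]-near[:2]))<tol]
    return r
def fit(name,views,p0,z=0,yaws=(0,)):
    """views: list of (camera, mask)"""
    best=None
    def cost(p):
        s=0
        for c,m in views:
            q=render(c,name,p,z); s+=1-np.minimum(q,m).sum()/max(np.maximum(q,m).sum(),1)
        return s/len(views)
    for y in yaws:
        x0=np.array([p0[0],p0[1],y])
        r=minimize(cost,x0,method='Nelder-Mead',options=dict(initial_simplex=x0+np.array([[0,0,0],[.012,0,0],[0,.012,0],[0,0,.2]]),xatol=1e-4,fatol=1e-4,maxiter=160))
        if best is None or r.fun<best.fun: best=r
    return best
def rel(x,y,z,yaw=None):
    """shift in tool axes to put TCP at xyz, and turn about tool z so tool y (closing line) has world angle yaw (mod pi)"""
    o=manip.get_obs();R=np.array(o['tool_rot']);d=R.T@(np.array([x,y,z])-o['ee_pos'])
    out='shift %s'%np.round(d,4)
    if yaw is not None:
        cur=np.arctan2(R[1,1],R[0,1]); a=(yaw-cur+np.pi/2)%np.pi-np.pi/2
        out+=' az %.4f (or %.4f) q7 %.2f'%(-a,-a+np.sign(a)*np.pi,o['joint_positions'][6])
    print(out)
E
python3 - <<'E'
from lib import *
C=[imaging.camera('top'),imaging.camera('scene')]
U={'blue_packer':(323,238),'red_packer':(451,335),'prop':(252,262),'weight':(395,235),'yellow_plate':(272,337),'white_plate':(348,331),'casting':(537,285)}
for n,u in U.items():
    p0=ray(C[0],[np.array(u)*.64],.02)[0]
    V=[]
    for c in C:
        r=masks(c,n,p0,tol=.06)
        if r: V.append((c,r[0]['region'].astype(float)))
    ys=(0,) if n in('prop','weight') else ((np.pi,np.pi-.3) if n=='casting' else (0,.5,1,1.5,-.5))
    out=[]
    for W in (V,)+tuple([v] for v in V):
        f=fit(n,W,p0,yaws=ys); out.append((np.round(f.x,4).tolist(),round(f.fun,3)))
    print(n,p0[:2].round(3),len(V),out)
c=C[0]; cv2.imwrite('pics/crop0.png',cv2.resize(c['pixels'][140:230,310:450,::-1],(700,450),interpolation=cv2.INTER_CUBIC))
E
```

```text
blue_packer [0.677 0.094] 2 [([0.6737, 0.0924, 0.4792], np.float64(0.122)), ([0.6772, 0.0942, 0.4931], np.float64(0.14)), ([0.6726, 0.091, 0.4503], np.float64(0.076))]
red_packer [ 0.484 -0.155] 2 [([0.4834, -0.1561, 0.5895], np.float64(0.124)), ([0.4849, -0.1561, 0.5916], np.float64(0.103)), ([0.4789, -0.1578, 0.6667], np.float64(0.072))]
prop [0.63  0.235] 2 [([0.6283, 0.232, 0.0256], np.float64(0.154)), ([0.6292, 0.2344, 0.0638], np.float64(0.162)), ([0.6279, 0.231, -0.0128], np.float64(0.124))]
weight [ 0.681 -0.048] 2 [([0.6821, -0.0495, 0.2257], np.float64(0.094)), ([0.6821, -0.0486, 0.1089], np.float64(0.088)), ([0.6807, -0.0513, 0.234], np.float64(0.084))]
yellow_plate [0.481 0.19 ] 2 [([0.4821, 0.1938, 0.1049], np.float64(0.114)), ([0.4836, 0.1958, 0.1316], np.float64(0.08)), ([0.4813, 0.1919, 1.6408], np.float64(0.109))]
white_plate [0.492 0.043] 2 [([0.4929, 0.0441, 1.6583], np.float64(0.088)), ([0.4945, 0.0459, 1.6683], np.float64(0.073)), ([0.4924, 0.0434, 0.0767], np.float64(0.067))]
casting [ 0.58  -0.325] 2 [([0.5719, -0.3224, 2.8202], np.float64(0.186)), ([0.5717, -0.3208, 2.835], np.float64(0.127)), ([0.5724, -0.3271, 2.7907], np.float64(0.21))]
```

View pics/crop0.png

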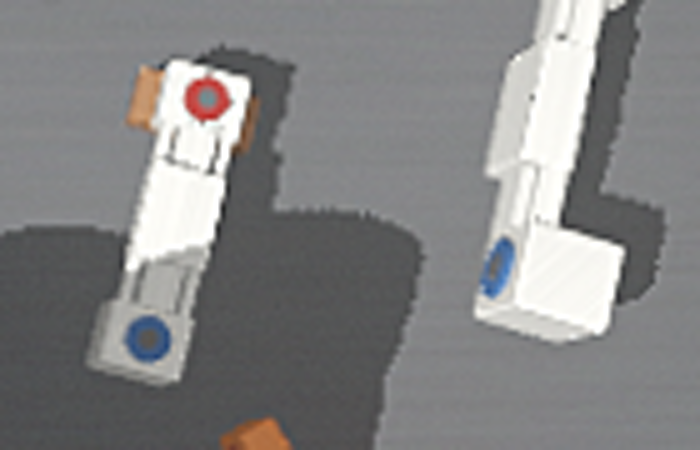

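The crop confirms it: the smaller white casting sits on the brown batten, with its red ring at crop (208,98) towards world +x and its blue ring at (148,338). My casting fit therefore has yaw reversed. The plates come out 150.1 mm apart, which matches. I'll move over the blue packer next.

```bash
python3 - <<'E'
from lib import *
rel(.674,.0925,.34,.48+np.pi/2)
c=imaging.camera('top')
p=ray(c,[[351.6,159.6],[339.6,207.6]],.046);print(p,np.linalg.norm(p[0]-p[1]),p.mean(0),np.arctan2(*(p[0]-p[1])[1::-1]))
E
```

```text
shift [-0.5778 -0.2158  0.0647] az -0.8998 (or 2.2418) q7 -0.08
[[ 0.64476359 -0.34538338  0.046     ]
 [ 0.50058343 -0.30345291  0.046     ]] 0.15015352745908037 [ 0.57267351 -0.32441814  0.046     ] -0.2830136211318484
```

```bash
python3 -m creep '[[-0.19,-0.07,0.02,0,0,0,-1],[-0.19,-0.07,0.02,0,0,0,-1],[-0.19,-0.07,0.02,0,0,0,-1],[-0.19,-0.07,0.02,0,0,0,-1],[-0.19,-0.07,0.02,0,0,0,-1]]'
python3 -m creep '[[-0.19,-0.07,0.02,0,0,0,-1],[-0.19,-0.07,0.02,0,0,0,-1],[-0.19,-0.07,0.02,0,0,0,-1],[-0.19,-0.07,0.02,0,0,0,-1],[-0.19,-0.07,0.02,0,0,0,-1]]'
python3 -m creep '[[-0.19,-0.07,0.02,0,0,-0.45,-1],[-0.19,-0.07,0.02,0,0,-0.45,-1],[-0.19,-0.07,0.02,0,0,-0.45,-1],[-0.19,-0.07,0.02,0,0,-0.45,-1],[-0.19,-0.07,0.02,0,0,-0.45,-1]]'
python3 -m creep '[[0,0,0,0,0,-0.45,-1],[0,0,0,0,0,-0.45,-1],[0,0,0,0,0,-0.45,-1],[0,0,0,0,0,-0.45,-1],[0,0,0,0,0,-0.45,-1]]'
python3 - <<'E'
from lib import *
o=manip.get_obs();print(o['ee_pos'],o['tool_rot'],o['joint_positions'])
c=imaging.camera('wrist');print(c['xyz'],np.round(c['attitude'],3))
cv2.imwrite('pics/w1.png',c['pixels'][:,:,::-1])
for d in masks(c,'blue_packer'):
    f=fit('blue_packer',[(c,d['region'].astype(float))],(.674,.0925),yaws=(.4,.55));print(d['score'],d['position'],f.x,f.fun)
    rel(f.x[0],f.x[1],.18,f.x[2]+np.pi/2)
E
```

```text
t: 1.37
ee_pos: [0.3809, 0.3816, 0.3846]
tool_rot: [[-0.913, 0.408, 0.0], [0.408, 0.913, -0.0], [-0.001, -0.0, -1.0]]
ft_force: [0.4, 0.7, -0.5]
width: 0.0854
finger_force: 0.0
t: 1.78
ee_pos: [0.5259, 0.2399, 0.3645]
tool_rot: [[-0.913, 0.409, 0.0], [0.409, 0.913, -0.0], [-0.0, -0.0, -1.0]]
ft_force: [1.5, 0.6, 0.3]
width: 0.0854
finger_force: 0.0
t: 2.2
ee_pos: [0.6707, 0.0979, 0.3444]
tool_rot: [[-0.999, -0.034, 0.0], [-0.034, 0.999, -0.0], [-0.0, -0.0, -1.0]]
ft_force: [-0.1, 0.1, -0.5]
width: 0.085
finger_force: 0.0
t: 2.62
ee_pos: [0.6693, 0.1008, 0.3445]
tool_rot: [[-0.885, -0.465, -0.0], [-0.465, 0.885, 0.0], [0.0, 0.0, -1.0]]
ft_force: [-0.3, -0.6, 0.5]
width: 0.0856
finger_force: 0.0
[0.66929903 0.10075111 0.34450408] [[-8.85205817e-01 -4.65199452e-01 -3.63774750e-04]
 [-4.65199511e-01  8.85205855e-01  9.34648526e-05]
 [ 2.78535741e-04  2.51963467e-04 -9.99999929e-01]] [-0.05312327  0.95766971 -0.3744308   1.12047916  0.33834578  1.12121724
  1.62730069]
[0.60143417 0.06549247 0.31470538] [[-0.464  0.846  0.263]
 [ 0.886  0.443  0.139]
 [ 0.     0.297 -0.955]]
0.62 [246.6, 174.4] [0.67350366 0.0948946  0.4562494 ] 0.02547456326042663
shift [-0.001  -0.0072  0.1646] az 0.0207 (or -3.1208) q7 1.62
```

View pics/w1.png

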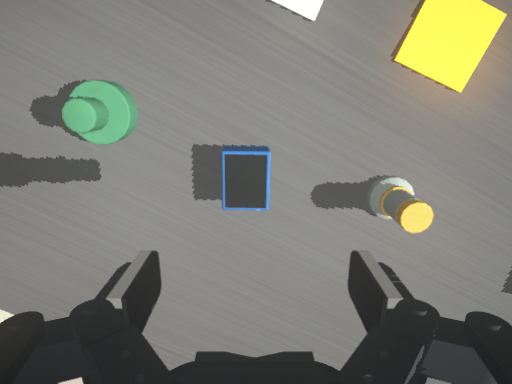

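The wrist view shows the blue packer at (246,180), the weight at (100,112), the prop at (400,205) and the yellow plate at (450,40). The packer fit is very good (0.025), so I'll descend and grip it.

```bash
python3 -m creep '[[-0.001,-0.007,0.03,0,0,0.02,-1],[-0.001,-0.007,0.06,0,0,0.02,-1],[-0.001,-0.007,0.1,0,0,0.02,-1],[-0.001,-0.007,0.14,0,0,0.02,-1],[-0.001,-0.007,0.165,0,0,0.02,-1]]'
python3 -m creep '[[0,0,0,0,0,0,-1],[0,0,0,0,0,0,1],[0,0,0,0,0,0,1],[0,0,0,0,0,0,1],[0,0,0,0,0,0,1]]'
python3 -m creep '[[0,0,0,0,0,0,1],[0,0,0,0,0,0,1],[0,0,0,0,0,0,1],[0,0,-0.02,0,0,0,1],[0,0,-0.04,0,0,0,1]]'
python3 -m creep '[[0,0,-0.04,0,0,0,1],[0,0,-0.08,0,0,0,1],[0,0,-0.12,0,0,0,1],[0,0,-0.12,0,0,0,1],[0,0,-0.12,0,0,0,1]]'
python3 - <<'E'
from lib import *
rel(.482,.194,.34,.08+np.pi/2)
E
```

```text
t: 3.13
ee_pos: [0.6725, 0.0951, 0.1759]
tool_rot: [[-0.897, -0.442, -0.003], [-0.442, 0.897, -0.001], [0.003, 0.0, -1.0]]
ft_force: [0.2, -0.3, -0.1]
width: 0.0855
finger_force: 0.0
t: 3.55
ee_pos: [0.6739, 0.0953, 0.1821]
tool_rot: [[-0.896, -0.443, 0.003], [-0.443, 0.896, 0.0], [-0.003, -0.001, -1.0]]
ft_force: [-1.3, -0.7, 13.2]
width: 0.043
finger_force: 59.2
t: 3.97
ee_pos: [0.6732, 0.0952, 0.2207]
tool_rot: [[-0.896, -0.444, -0.0], [-0.444, 0.896, -0.0], [0.0, 0.0, -1.0]]
ft_force: [2.0, -0.2, -0.6]
width: 0.0429
finger_force: 62.1
t: 4.38
ee_pos: [0.6735, 0.0952, 0.3428]
tool_rot: [[-0.896, -0.444, 0.005], [-0.444, 0.896, 0.001], [-0.004, -0.001, -1.0]]
ft_force: [-0.1, -0.2, -3.1]
width: 0.043
finger_force: 62.4
shift [0.1278 0.1734 0.0019] az 0.3797 (or -2.7619) q7 1.62
```

```bash
python3 -m creep '[[0.035,0.03,0,0,0,0,1],[0.07,0.06,0,0,0,0,1],[0.1,0.09,0,0,0,0,1],[0.12,0.13,0,0,0,0,1],[0.128,0.152,0,0,0,0,1]]'
python3 -m creep '[[0,0,0,0,0,0.1,1],[0,0,0,0,0,0.2,1],[0,0,0,0,0,0.3,1],[0,0,0,0,0,0.38,1],[0,0,0,0,0,0.38,1]]'
python3 - <<'E'
from lib import *
o=manip.get_obs();print(o['ee_pos'])
c=imaging.camera('wrist')
cv2.imwrite('pics/w2.png',c['pixels'][:,:,::-1])
for n,p0 in(('yellow_plate',(.482,.194)),('white_plate',(.493,.044))):
  for d in masks(c,n):
    f=fit(n,[(c,d['region'].astype(float))],p0,yaws=(0.05,.12));print(n,d['score'],d['position'],f.x,f.fun)
E
```

```text
t: 4.8
ee_pos: [0.492, 0.1713, 0.3395]
tool_rot: [[-0.897, -0.442, -0.001], [-0.442, 0.897, -0.001], [0.001, -0.0, -1.0]]
ft_force: [1.5, 2.3, -1.3]
width: 0.0427
finger_force: 62.3
t: 5.22
ee_pos: [0.494, 0.1723, 0.3393]
tool_rot: [[-0.997, -0.076, -0.001], [-0.076, 0.997, -0.001], [0.001, -0.001, -1.0]]
ft_force: [-0.5, 0.7, -2.3]
width: 0.0427
finger_force: 62.3
[0.49396821 0.17229209 0.33929018]
white_plate 0.82 [125.6, 159.1] [0.49268018 0.04585669 0.0807597 ] 0.02331185045388806
```

View pics/w2.png

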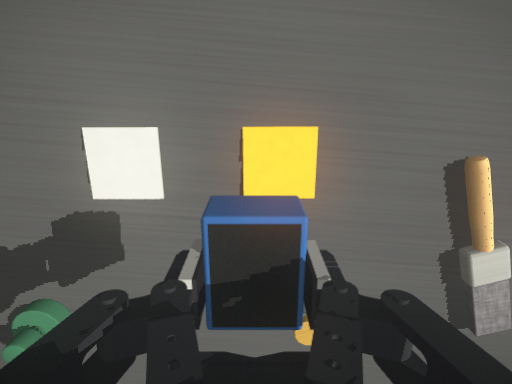

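The white plate is at (125,160) and the yellow at (280,162), both in full view, with the blue packer held square between the pads. The network missed the yellow plate, so I'll fit it by colour.

```bash
python3 - <<'E'
from lib import *
c=imaging.camera('wrist');h=cv2.cvtColor(c['pixels'],cv2.COLOR_RGB2HSV)
m=((h[...,0]>20)&(h[...,0]<35)&(h[...,1]>150)&(h[...,2]>120)); m[205:]=0
f=fit('yellow_plate',[(c,m.astype(float))],(.482,.194),yaws=(.05,.12));print(m.sum(),f.x,f.fun)
rel(.481,.195,.19,.08+np.pi/2)
E
```

```text
5013 [0.48144408 0.1957422  0.08874599] 0.04928871416529268
shift [0.0112 0.0239 0.1495] az 0.0027 (or -3.1389) q7 1.03
```

```bash
python3 -m creep '[[0.011,0.024,0.02,0,0,0.003,1],[0.011,0.024,0.06,0,0,0.003,1],[0.011,0.024,0.1,0,0,0.003,1],[0.011,0.024,0.13,0,0,0.003,1],[0.011,0.024,0.137,0,0,0.003,1]]'
python3 -m creep '[[0,0,0,0,0,0,1],[0,0,0.004,0,0,0,1],[0,0,0.008,0,0,0,1],[0,0,0.012,0,0,0,1],[0,0,0.012,0,0,0,1]]'
python3 - <<'E'
from lib import *
rel(.481,.1955,.187,.08+np.pi/2)
E
```

```text
t: 5.83
ee_pos: [0.4804, 0.1949, 0.1987]
tool_rot: [[-0.997, -0.079, -0.005], [-0.079, 0.997, -0.002], [0.005, -0.002, -1.0]]
ft_force: [-0.7, -0.5, -3.4]
width: 0.0433
finger_force: 62.2
t: 6.25
ee_pos: [0.4815, 0.1952, 0.191]
tool_rot: [[-0.997, -0.077, 0.001], [-0.077, 0.997, 0.0], [-0.001, 0.0, -1.0]]
ft_force: [-0.7, 0.6, -1.9]
width: 0.0427
finger_force: 62.3
shift [0.0005 0.0003 0.004 ] az -0.0029 (or 3.1387) q7 0.91
```

```bash
python3 -m creep '[[0,0,0.002,0,0,0,1],[0,0,0.004,0,0,0,1],[0,0,0.005,0,0,0,1],[0,0,0.005,0,0,0,1],[0,0,0.005,0,0,0,1]]'
```

```text
t: 6.67
ee_pos: [0.4814, 0.1953, 0.1857]
tool_rot: [[-0.997, -0.077, -0.0], [-0.077, 0.997, -0.0], [0.0, -0.0, -1.0]]
ft_force: [0.3, -0.1, -1.9]
width: 0.0428
finger_force: 62.3
```

```bash
python3 -m creep '[[0,0,0.001,0,0,0,1],[0,0,0.002,0,0,0,1],[0,0,0.003,0,0,0,1],[0,0,0.003,0,0,0,1],[0,0,0.003,0,0,0,1]]'
```

```text
t: 7.08
ee_pos: [0.4812, 0.1953, 0.1849]
tool_rot: [[-0.997, -0.077, 0.001], [-0.077, 0.997, -0.0], [-0.001, -0.0, -1.0]]
ft_force: [-12.1, -3.5, 57.3]
width: 0.0424
finger_force: 69.5
```

```bash
python3 -m creep '[[0,0,-0.001,0,0,0,1],[0,0,-0.002,0,0,0,1],[0,0,-0.002,0,0,0,-1],[0,0,-0.002,0,0,0,-1],[0,0,-0.002,0,0,0,-1]]'
python3 -m creep '[[0,0,0,0,0,0,-1],[0,0,0,0,0,0,-1],[0,0,-0.02,0,0,0,-1],[0,0,-0.05,0,0,0,-1],[0,0,-0.09,0,0,0,-1]]'
python3 -m creep '[[0,0,-0.04,0,0,0,-1],[0,0,-0.065,0,0,0,-1],[0,0,-0.065,0,0,0,-1],[0,0,-0.065,0,0,0,-1],[0,0,-0.065,0,0,0,-1]]'
python3 - <<'E'
from lib import *
c=imaging.camera('wrist')
cv2.imwrite('pics/w3.png',c['pixels'][:,:,::-1])
for d in masks(c,'blue_packer'):
    f=fit('blue_packer',[(c,d['region'].astype(float))],(.481,.1955),z=.003,yaws=(.0,.15));print(d['score'],d['position'],f.x,f.fun)
for d in masks(c,'white_plate'):
    f=fit('white_plate',[(c,d['region'].astype(float))],(.4927,.0459),yaws=(.0,.15));print(d['score'],d['position'],f.x,f.fun)
rel(.483,-.156,.34,.6+np.pi/2)
E
```

```text
t: 7.5
ee_pos: [0.4814, 0.1953, 0.1846]
tool_rot: [[-0.997, -0.077, -0.0], [-0.077, 0.997, -0.0], [0.0, -0.0, -1.0]]
ft_force: [-0.8, -0.2, -0.6]
width: 0.0776
finger_force: 0.0
t: 7.92
ee_pos: [0.4809, 0.1952, 0.2742]
tool_rot: [[-0.997, -0.078, -0.003], [-0.078, 0.997, -0.002], [0.003, -0.001, -1.0]]
ft_force: [1.7, -0.1, -0.6]
width: 0.0851
finger_force: 0.0
t: 8.33
ee_pos: [0.4813, 0.1951, 0.3391]
tool_rot: [[-0.997, -0.077, -0.001], [-0.077, 0.997, -0.001], [0.001, -0.0, -1.0]]
ft_force: [-0.1, 0.1, 0.8]
width: 0.085
finger_force: 0.0
0.84 [256.1, 177.8] [0.4802658  0.19585184 0.07739025] 0.035632150173453336
0.6 [101.2, 170.1] [0.49262369 0.04587348 0.0770513 ] 0.014886121135688546
shift [ 0.0254 -0.3503 -0.001 ] az -0.5228 (or 2.6188) q7 0.97
```

View pics/w3.png

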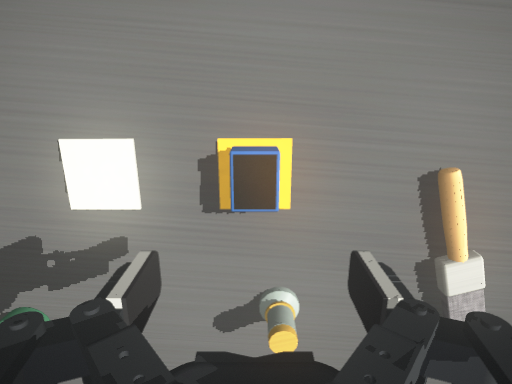

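The blue packer stands centred on the yellow plate (fit within 1 mm). Next is the red packer.

```bash
python3 -m creep '[[0.012,-0.175,0,0,0,0,-1],[0.012,-0.175,0,0,0,0,-1],[0.012,-0.175,0,0,0,0,-1],[0.012,-0.175,0,0,0,0,-1],[0.012,-0.175,0,0,0,0,-1]]'
python3 -m creep '[[0.013,-0.175,0,0,0,-0.52,-1],[0.013,-0.175,0,0,0,-0.52,-1],[0.013,-0.175,0,0,0,-0.52,-1],[0.013,-0.175,0,0,0,-0.52,-1],[0.013,-0.175,0,0,0,-0.52,-1]]'
python3 - <<'E'
from lib import *
c=imaging.camera('wrist')
for d in masks(c,'red_packer'):
    f=fit('red_packer',[(c,d['region'].astype(float))],(.484,-.156),yaws=(.5,.65));print(d['score'],d['position'],f.x,f.fun)
    rel(f.x[0],f.x[1],.19,f.x[2]+np.pi/2)
E
```

```text
t: 8.9
ee_pos: [0.4826, 0.0137, 0.3389]
tool_rot: [[-0.998, -0.07, -0.002], [-0.07, 0.998, -0.003], [0.002, -0.003, -1.0]]
ft_force: [0.7, -0.7, -0.4]
width: 0.0857
finger_force: 0.0
t: 9.32
ee_pos: [0.4824, -0.1619, 0.3386]
tool_rot: [[-0.826, -0.564, -0.002], [-0.564, 0.826, -0.002], [0.003, -0.0, -1.0]]
ft_force: [0.2, -2.4, -0.9]
width: 0.0852
finger_force: 0.0
0.75 [265.3, 186.2] [ 0.48146925 -0.15436891  0.58114378] 0.02596119908231853
shift [-0.0014  0.0042  0.1487] az 0.0127 (or -3.1289) q7 1.94
```

```bash
python3 -m creep '[[-0.001,0.004,0.03,0,0,0.013,-1],[-0.001,0.004,0.06,0,0,0.013,-1],[-0.001,0.004,0.08,0,0,0.013,-1],[-0.001,0.004,0.08,0,0,0.013,-1],[-0.001,0.004,0.08,0,0,0.013,-1]]'
python3 -c "
from lib import *
rel(.4815,-.1544,.19,.581+np.pi/2)"
```

```text
t: 9.83
ee_pos: [0.4821, -0.1508, 0.2595]
tool_rot: [[-0.834, -0.552, -0.002], [-0.552, 0.834, 0.001], [0.001, 0.002, -1.0]]
ft_force: [-0.6, -0.4, 0.7]
width: 0.086
finger_force: 0.0
shift [ 0.0025 -0.0028  0.0695] az 0.0042 (or -3.1374) q7 1.83
```

```bash
python3 -m creep '[[0.0025,-0.003,0.03,0,0,0.004,-1],[0.0025,-0.003,0.06,0,0,0.004,-1],[0.0025,-0.003,0.07,0,0,0.004,-1],[0.0025,-0.003,0.07,0,0,0.004,-1],[0.0025,-0.003,0.07,0,0,0.004,-1]]'
python3 -m creep '[[0,0,0,0,0,0,1],[0,0,0,0,0,0,1],[0,0,0,0,0,0,1],[0,0,0,0,0,0,1],[0,0,0,0,0,0,1]]'
python3 -m creep '[[0,0,0,0,0,0,1],[0,0,-0.03,0,0,0,1],[0,0,-0.06,0,0,0,1],[0,0,-0.06,0,0,0,1],[0,0,-0.06,0,0,0,1]]'
python3 -c "
from lib import *
rel(.4926,.0459,.24,.08+np.pi/2)"
```

```text
t: 10.25
ee_pos: [0.482, -0.1553, 0.191]
tool_rot: [[-0.836, -0.548, 0.001], [-0.548, 0.836, -0.0], [-0.0, -0.001, -1.0]]
ft_force: [-0.1, 0.8, 1.0]
width: 0.0853
finger_force: 0.0
t: 10.67
ee_pos: [0.4817, -0.1557, 0.1907]
tool_rot: [[-0.836, -0.548, 0.001], [-0.548, 0.836, -0.001], [-0.001, -0.001, -1.0]]
ft_force: [-2.4, 0.2, 16.3]
width: 0.0433
finger_force: 60.3
t: 11.08
ee_pos: [0.4816, -0.156, 0.2508]
tool_rot: [[-0.837, -0.548, 0.002], [-0.548, 0.837, -0.001], [-0.001, -0.002, -1.0]]
ft_force: [-0.3, 0.7, -3.9]
width: 0.043
finger_force: 64.1
shift [-0.1197  0.1629  0.0107] az 0.4995 (or -2.6421) q7 1.82
```

```bash
python3 -m creep '[[-0.023,0.033,0,0,0,0,1],[-0.047,0.066,0,0,0,0,1],[-0.071,0.1,0,0,0,0,1],[-0.095,0.133,0,0,0,0,1],[-0.12,0.163,0,0,0,0,1]]'
python3 -m creep '[[0,0,0,0,0,0.12,1],[0,0,0,0,0,0.24,1],[0,0,0,0,0,0.36,1],[0,0,0.01,0,0,0.48,1],[0,0,0.02,0,0,0.5,1]]'
python3 -m creep '[[0,0,0.01,0,0,0,1],[0,0,0.02,0,0,0,1],[0,0,0.025,0,0,0,1],[0,0,0.025,0,0,0,1],[0,0,0.025,0,0,0,1]]'
python3 -c "
from lib import *
rel(.4926,.0459,.195,.08+np.pi/2)"
```

```text
t: 11.5
ee_pos: [0.4919, 0.0487, 0.2487]
tool_rot: [[-0.836, -0.549, -0.002], [-0.549, 0.836, -0.0], [0.002, 0.001, -1.0]]
ft_force: [1.7, -0.0, -3.8]
width: 0.0431
finger_force: 64.0
t: 11.92
ee_pos: [0.4925, 0.0465, 0.2288]
tool_rot: [[-0.997, -0.072, -0.0], [-0.072, 0.997, -0.001], [0.0, -0.001, -1.0]]
ft_force: [0.7, 0.6, -3.4]
width: 0.0429
finger_force: 64.0
t: 12.33
ee_pos: [0.4925, 0.0464, 0.2045]
tool_rot: [[-0.997, -0.081, -0.001], [-0.081, 0.997, -0.0], [0.001, -0.0, -1.0]]
ft_force: [0.1, -0.7, -3.2]
width: 0.043
finger_force: 64.0
shift [-0.     -0.0005  0.0095] az 0.0008 (or -3.1408) q7 1.16
```

```bash
python3 -m creep '[[0,-0.0005,0.005,0,0,0,1],[0,-0.0005,0.008,0,0,0,1],[0,-0.0005,0.01,0,0,0,1],[0,-0.0005,0.01,0,0,0,1],[0,-0.0005,0.01,0,0,0,1]]'
```

```text
t: 12.75
ee_pos: [0.4926, 0.046, 0.1947]
tool_rot: [[-0.997, -0.08, -0.0], [-0.08, 0.997, -0.0], [0.0, -0.0, -1.0]]
ft_force: [-0.7, 0.2, -3.3]
width: 0.0434
finger_force: 64.0
```

```bash
python3 -m creep '[[0,0,0.0005,0,0,0,1],[0,0,0.001,0,0,0,1],[0,0,0.001,0,0,0,-1],[0,0,0.001,0,0,0,-1],[0,0,0.001,0,0,0,-1]]'
python3 -m creep '[[0,0,0,0,0,0,-1],[0,0,0,0,0,0,-1],[0,0,-0.03,0,0,0,-1],[0,0,-0.06,0,0,0,-1],[0,0,-0.09,0,0,0,-1]]'
python3 -m creep '[[0,0,-0.04,0,0,0,-1],[0,0,-0.055,0,0,0,-1],[0,0,-0.055,0,0,0,-1],[0,0,-0.055,0,0,0,-1],[0,0,-0.055,0,0,0,-1]]'
python3 - <<'E'
from lib import *
c=imaging.camera('wrist')
for d in masks(c,'red_packer'):
    f=fit('red_packer',[(c,d['region'].astype(float))],(.4926,.0459),z=.003,yaws=(.0,.15));print(d['score'],d['position'],f.x,f.fun)
for d in masks(c,'prop'):
    f=fit('prop',[(c,d['region'].astype(float))],(.628,.232));print(d['score'],d['position'],f.x,f.fun)
rel(.628,.232,.34,.08)
E
```

```text
t: 13.17
ee_pos: [0.4927, 0.046, 0.1938]
tool_rot: [[-0.997, -0.08, 0.0], [-0.08, 0.997, -0.0], [-0.0, -0.0, -1.0]]
ft_force: [0.4, 0.1, 0.6]
width: 0.0772
finger_force: 0.0
t: 13.58
ee_pos: [0.4924, 0.046, 0.2848]
tool_rot: [[-0.997, -0.08, -0.001], [-0.08, 0.997, -0.0], [0.001, -0.0, -1.0]]
ft_force: [-0.2, -0.3, 0.1]
width: 0.0855
finger_force: 0.0
t: 14.0
ee_pos: [0.4925, 0.0459, 0.3381]
tool_rot: [[-0.997, -0.08, -0.001], [-0.08, 0.997, -0.0], [0.001, -0.0, -1.0]]
ft_force: [-0.3, -0.8, -0.1]
width: 0.0851
finger_force: 0.0
0.72 [254.5, 185.2] [0.49301017 0.04643465 0.07361778] 0.045939981574144584
0.49 [423.4, 293.9] [0.62703942 0.23345581 0.01954079] 0.8938668230999015
shift [-0.15    0.1745 -0.0024] az -1.5704 (or 1.5712) q7 1.22
```

The red packer is on the white plate, within 0.5 mm. I'll go to the prop, turning the gripper so it closes along the plates' x.

```bash
python3 -m creep '[[-0.15,0.174,0,0,0,0,-1],[-0.15,0.174,0,0,0,0,-1],[-0.15,0.174,0,0,0,0,-1],[-0.15,0.174,0,0,0,0,-1],[-0.15,0.174,0,0,0,0.1,-1]]'
python3 -m creep '[[0,0,0,0,0,0.6,-1],[0,0,0,0,0,0.6,-1],[0,0,0,0,0,0.6,-1],[0,0,0,0,0,0.6,-1],[0,0,0,0,0,0.6,-1]]'
python3 -m creep '[[0,0,0,0,0,0.6,-1],[0,0,0,0,0,0.6,-1],[0,0,0,0,0,0.6,-1],[0,0,0,0,0,0.6,-1],[0,0,0,0,0,0.6,-1]]'
python3 -c "
from lib import *
rel(.628,.232,.34,.08)"
```

```text
t: 14.57
ee_pos: [0.6163, 0.2157, 0.338]
tool_rot: [[-1.0, 0.018, -0.001], [0.018, 1.0, -0.0], [0.001, -0.0, -1.0]]
ft_force: [0.7, -0.9, 0.1]
width: 0.0855
finger_force: 0.0
t: 14.98
ee_pos: [0.6155, 0.2143, 0.3377]
tool_rot: [[-0.81, 0.586, -0.001], [0.586, 0.81, -0.001], [0.001, -0.001, -1.0]]
ft_force: [0.5, -0.2, 0.2]
width: 0.0851
finger_force: 0.0
t: 15.4
ee_pos: [0.6155, 0.2143, 0.3377]
tool_rot: [[-0.338, 0.941, -0.001], [0.941, 0.338, -0.001], [-0.0, -0.001, -1.0]]
ft_force: [0.0, -0.3, -0.6]
width: 0.0855
finger_force: 0.0
shift [ 0.0124  0.0178 -0.0023] az 0.2645 (or -2.8771) q7 0.06
```

```bash
python3 -m creep '[[0.012,0.018,0,0,0,0.1,-1],[0.012,0.018,0,0,0,0.2,-1],[0.012,0.018,0,0,0,0.265,-1],[0.012,0.018,0,0,0,0.265,-1],[0.012,0.018,0,0,0,0.265,-1]]'
python3 - <<'E'
from lib import *
c=imaging.camera('wrist')
cv2.imwrite('pics/w4.png',c['pixels'][:,:,::-1])
for d in masks(c,'prop'):
    f=fit('prop',[(c,d['region'].astype(float))],(.628,.232));print(d['score'],d['position'],f.x,f.fun)
    rel(f.x[0],f.x[1],.199,.08)
E
```

```text
t: 15.82
ee_pos: [0.6282, 0.2317, 0.3379]
tool_rot: [[-0.088, 0.996, -0.001], [0.996, 0.088, -0.001], [-0.001, -0.001, -1.0]]
ft_force: [-0.1, -0.6, 0.7]
width: 0.0854
finger_force: 0.0
0.67 [255.9, 173.2] [ 0.62744067  0.23357106 -0.01441699] 0.034670827296124584
shift [ 0.0022 -0.0006  0.1394] az 0.0083 (or -3.1333) q7 -0.17
```

View pics/w4.png

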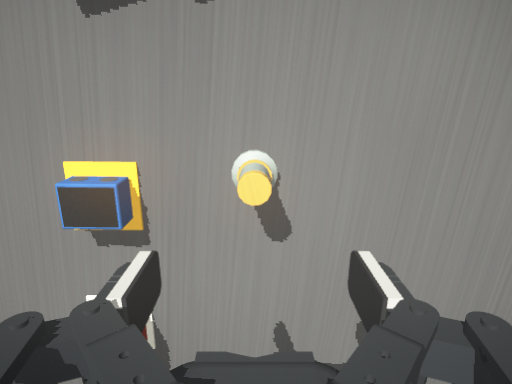

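The wrist view shows the prop at (255,175), centred between the pads. I'll grip it.

```bash
python3 -m creep '[[0.002,-0.001,0.03,0,0,0.008,-1],[0.002,-0.001,0.07,0,0,0.008,-1],[0.002,-0.001,0.11,0,0,0.008,-1],[0.002,-0.001,0.139,0,0,0.008,-1],[0.002,-0.001,0.139,0,0,0.008,-1]]'
python3 -m creep '[[0,0,0,0,0,0,-1],[0,0,0,0,0,0,1],[0,0,0,0,0,0,1],[0,0,0,0,0,0,1],[0,0,0,0,0,0,1]]'
python3 -m creep '[[0,0,0,0,0,0,1],[0,0,0,0,0,0,1],[0,0,-0.02,0,0,0,1],[0,0,-0.05,0,0,0,1],[0,0,-0.09,0,0,0,1]]'
python3 -m creep '[[0,0,-0.01,0,0,0,1],[0,0,-0.01,0,0,0,1],[0,0,-0.01,0,0,0,1],[0,0,-0.01,0,0,0,1],[0,0,-0.01,0,0,0,1]]'
python3 -c "
from lib import *
rel(.4867,.1209,.299,.08)"
```

```text
t: 16.33
ee_pos: [0.6256, 0.2329, 0.194]
tool_rot: [[-0.079, 0.997, -0.008], [0.997, 0.079, -0.003], [-0.002, -0.008, -1.0]]
ft_force: [-1.1, -0.5, -1.6]
width: 0.0853
finger_force: 0.0
t: 16.75
ee_pos: [0.6274, 0.2336, 0.201]
tool_rot: [[-0.078, 0.997, 0.002], [0.997, 0.078, 0.001], [0.0, 0.002, -1.0]]
ft_force: [-0.2, 0.1, -0.3]
width: 0.0388
finger_force: 0.0
t: 17.17
ee_pos: [0.6266, 0.2334, 0.2889]
tool_rot: [[-0.078, 0.997, -0.004], [0.997, 0.078, -0.001], [-0.001, -0.004, -1.0]]
ft_force: [0.5, 0.0, -1.1]
width: 0.0264
finger_force: 59.5
t: 17.58
ee_pos: [0.6269, 0.2335, 0.2982]
tool_rot: [[-0.078, 0.997, -0.002], [0.997, 0.078, -0.001], [-0.001, -0.002, -1.0]]
ft_force: [-0.5, 0.1, -2.0]
width: 0.0267
finger_force: 59.7
shift [-0.1013 -0.1486 -0.0004] az -0.0020 (or 3.1396) q7 -0.17
```

```bash
python3 -m creep '[[-0.02,-0.03,0,0,0,0,1],[-0.04,-0.06,0,0,0,0,1],[-0.06,-0.09,0,0,0,0,1],[-0.08,-0.12,0,0,0,0,1],[-0.101,-0.148,0,0,0,0,1]]'
python3 -m creep '[[0,0,0.02,0,0,0,1],[0,0,0.05,0,0,0,1],[0,0,0.08,0,0,0,1],[0,0,0.085,0,0,0,1],[0,0,0.085,0,0,0,1]]'
python3 -m creep '[[0,0,0.004,0,0,0,1],[0,0,0.008,0,0,0,1],[0,0,0.01,0,0,0,1],[0,0,0.01,0,0,0,1],[0,0,0.01,0,0,0,1]]'
python3 -c "
from lib import *
rel(.4867,.1209,.200,.08)"
```

```text
t: 18.0
ee_pos: [0.4855, 0.1205, 0.2993]
tool_rot: [[-0.079, 0.997, -0.001], [0.997, 0.079, -0.001], [-0.001, -0.001, -1.0]]
ft_force: [0.4, -0.7, -2.2]
width: 0.0266
finger_force: 59.9
t: 18.42
ee_pos: [0.4871, 0.1211, 0.2133]
tool_rot: [[-0.078, 0.997, -0.004], [0.997, 0.078, -0.001], [-0.001, -0.004, -1.0]]
ft_force: [-0.5, -0.8, -2.0]
width: 0.0266
finger_force: 59.8
t: 18.83
ee_pos: [0.4876, 0.1213, 0.2052]
tool_rot: [[-0.078, 0.997, 0.001], [0.997, 0.078, 0.0], [-0.0, 0.001, -1.0]]
ft_force: [-0.5, 0.5, -1.4]
width: 0.0262
finger_force: 59.8
shift [-0.0004 -0.0009  0.0051] az -0.0019 (or 3.1396) q7 0.00
```

```bash
python3 -m creep '[[0,-0.001,0.003,0,0,0,1],[0,-0.001,0.004,0,0,0,1],[0,-0.001,0.0045,0,0,0,1],[0,-0.001,0.0045,0,0,0,1],[0,-0.001,0.0045,0,0,0,1]]'
```

```text
t: 19.25
ee_pos: [0.4865, 0.1212, 0.2006]
tool_rot: [[-0.078, 0.997, 0.0], [0.997, 0.078, 0.0], [0.0, 0.0, -1.0]]
ft_force: [-1.3, 0.6, 11.1]
width: 0.0263
finger_force: 61.5
```

```bash
python3 -m creep '[[0,0,0,0,0,0,-1],[0,0,0,0,0,0,-1],[0,0,0,0,0,0,-1],[0,0,0,0,0,0,-1],[0,0,0,0,0,0,-1]]'
python3 -m creep '[[0,0,-0.02,0,0,0,-1],[0,0,-0.05,0,0,0,-1],[0,0,-0.08,0,0,0,-1],[0,0,-0.11,0,0,0,-1],[0,0,-0.14,0,0,0,-1]]'
python3 - <<'E'
from lib import *
c=imaging.camera('wrist')
for d in masks(c,'prop'):
    f=fit('prop',[(c,d['region'].astype(float))],(.487,.121));print(d['score'],d['position'],f.x,f.fun)
rel(.5727,-.3244,.34,-.283+np.pi/2)
E
```

```text
t: 19.67
ee_pos: [0.4865, 0.1212, 0.2002]
tool_rot: [[-0.078, 0.997, 0.0], [0.997, 0.078, -0.0], [-0.0, 0.0, -1.0]]
ft_force: [0.1, -0.1, -0.1]
width: 0.0845
finger_force: 0.0
t: 20.08
ee_pos: [0.4863, 0.1211, 0.3417]
tool_rot: [[-0.078, 0.997, -0.0], [0.997, 0.078, -0.0], [-0.0, -0.0, -1.0]]
ft_force: [0.1, 0.8, 0.4]
width: 0.0852
finger_force: 0.0
0.7 [256.0, 173.4] [0.48598484 0.12141334 0.12943395] 0.06269508624018538
shift [-0.451   0.0508  0.0037] az -1.2099 (or 1.9317) q7 -0.03
```

The prop is within 1 mm of its spot. On to the casting.

```bash
python3 -m creep '[[-0.2,0.023,0,0,0,0,-1],[-0.2,0.023,0,0,0,0,-1],[-0.2,0.023,0,0,0,0,-1],[-0.2,0.023,0,0,0,0,-1],[-0.2,0.023,0,0,0,0,-1]]'
python3 -m creep '[[-0.2,0.023,0,0,0,-0.6,-1],[-0.2,0.023,0,0,0,-0.6,-1],[-0.2,0.023,0,0,0,-0.6,-1],[-0.2,0.023,0,0,0,-0.6,-1],[-0.2,0.023,0,0,0,-0.6,-1]]'
python3 -m creep '[[0,0,0,0,0,-0.6,-1],[0,0,0,0,0,-0.6,-1],[0,0,0,0,0,-0.6,-1],[0,0,0,0,0,-0.6,-1],[0,0,0,0,0,-0.6,-1]]'
python3 -c "
from lib import *
rel(.5727,-.3244,.36,-.283+np.pi/2)"
```

```text
t: 20.6
ee_pos: [0.5249, -0.0794, 0.3399]
tool_rot: [[-0.077, 0.997, -0.0], [0.997, 0.077, -0.001], [-0.001, -0.0, -1.0]]
ft_force: [0.9, 0.3, -0.2]
width: 0.0855
finger_force: 0.0
t: 21.02
ee_pos: [0.5631, -0.2774, 0.3398]
tool_rot: [[-0.631, 0.776, -0.0], [0.776, 0.631, -0.001], [-0.0, -0.001, -1.0]]
ft_force: [0.0, 0.4, 0.2]
width: 0.0856
finger_force: 0.0
t: 21.43
ee_pos: [0.5634, -0.274, 0.3397]
tool_rot: [[-0.959, 0.282, -0.001], [0.282, 0.959, 0.001], [0.001, 0.0, -1.0]]
ft_force: [0.1, 0.6, -0.2]
width: 0.0855
finger_force: 0.0
shift [-0.0231 -0.0457 -0.0204] az -0.0032 (or 3.1384) q7 1.48
```

```bash
python3 -m creep '[[-0.023,-0.046,-0.02,0,0,0,-1],[-0.023,-0.046,-0.02,0,0,0,-1],[-0.023,-0.046,-0.02,0,0,0,-1],[-0.023,-0.046,-0.02,0,0,0,-1],[-0.023,-0.046,-0.02,0,0,0,-1]]'
python3 - <<'E'
from lib import *
c=imaging.camera('wrist')
im=c['pixels'].copy();h=cv2.cvtColor(im,cv2.COLOR_RGB2HSV)
q={}
for n,m in (('blue',(abs(h[...,0].astype(int)-108)<14)&(h[...,1]>110)&(h[...,2]>60)),('red',((h[...,0]<6)|(h[...,0]>172))&(h[...,1]>130)&(h[...,2]>80))):
    k,l,s,ce=cv2.connectedComponentsWithStats(cv2.morphologyEx(m.astype(np.uint8),cv2.MORPH_CLOSE,np.ones((3,3))))
    for i in np.argsort(-s[1:,4])[:2]+1: print(n,s[i],ce[i])
    i=np.argmax(s[1:,4])+1;x0,y0,w,hh=s[i][:4]; q[n]=(x0+(w-1)/2,y0+(hh-1)/2)
for z in(.04,.046,.05,.054):
    p=ray(c,[q['blue'],q['red']],z);d=p[1]-p[0];print(z,p[:,:2].round(4).tolist(),np.linalg.norm(d),p.mean(0)[:2],np.arctan2(d[1],d[0]))
for d in masks(c,'casting')[:2]:
    f=fit('casting',[(c,d['region'].astype(float))],(.5727,-.3244),yaws=(-.28,));print(d['score'],d['position'],f.x,f.fun)
    im[cv2.Canny((render(c,'casting',f.x)*255).astype(np.uint8),50,150)>0]=(0,255,0)
cv2.imwrite('pics/w5.png',im[:,:,::-1])
E
```

```text
t: 21.85
ee_pos: [0.5723, -0.3239, 0.3596]
tool_rot: [[-0.958, 0.288, -0.001], [0.288, 0.958, 0.001], [0.001, 0.001, -1.0]]
ft_force: [-0.1, 0.5, -0.4]
width: 0.0855
finger_force: 0.0
blue [238  77  33  34 660] [253.94848485  93.53181818]
blue [ 36 187  28  38 659] [ 49.04400607 205.27769347]
red [243 242  28  26 455] [256.24175824 254.58461538]
red [149  12  28  27 151] [161.55629139  24.62251656]
0.04 [[0.4999, -0.3019], [0.6474, -0.3438]] 0.1533533075432626 [ 0.57368863 -0.32289512] -0.27676632404333684
0.046 [[0.4999, -0.3019], [0.6444, -0.343]] 0.15017869517775403 [ 0.57214041 -0.32245586] -0.2767663240433366
0.05 [[0.4999, -0.3019], [0.6423, -0.3424]] 0.1480622869340817 [ 0.57110826 -0.32216302] -0.2767663240433366
0.054 [[0.4999, -0.3019], [0.6403, -0.3418]] 0.14594587869040926 [ 0.57007612 -0.32187018] -0.2767663240433369
0.67 [147.1, 30.0] [ 0.5727 -0.3244 -0.28  ] 1.0
0.6 [44.2, 240.5] [ 0.5727 -0.3244 -0.28  ] 1.0
```

View pics/w5.png

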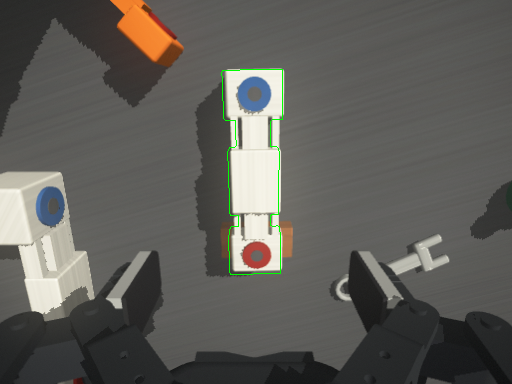

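The outline fits the smaller white casting: blue ring at (254,94), red ring at (256,255), ring spacing 150.2 mm at z=0.046. I'll grip the boss.

```bash
python3 -c "
from lib import *
rel(.5723,-.3230,.199,-.279+np.pi/2)"
python3 -m creep '[[0,0.001,0.03,0,0,0,-1],[0,0.001,0.06,0,0,0,-1],[0,0.001,0.1,0,0,0,-1],[0,0.001,0.12,0,0,0,-1],[0,0.001,0.12,0,0,0,-1]]'
python3 -c "
from lib import *
rel(.5723,-.3230,.199,-.279+np.pi/2)"
```

```text
shift [0.0002 0.0006 0.1609] az -0.0127 (or 3.1289) q7 1.57
t: 22.37
ee_pos: [0.5717, -0.3226, 0.2359]
tool_rot: [[-0.958, 0.288, -0.006], [0.287, 0.958, 0.003], [0.007, 0.001, -1.0]]
ft_force: [0.6, 0.3, 0.3]
width: 0.0858
finger_force: 0.0
shift [-0.0009 -0.0003  0.0369] az -0.0126 (or 3.1290) q7 1.52
```

```bash
python3 -m creep '[[-0.0005,0,0.02,0,0,-0.013,-1],[-0.0005,0,0.035,0,0,-0.013,-1],[-0.0005,0,0.041,0,0,-0.013,-1],[-0.0005,0,0.041,0,0,-0.013,-1],[-0.0005,0,0.041,0,0,-0.013,-1]]'
python3 -m creep '[[0,0,0,0,0,0,1],[0,0,0,0,0,0,1],[0,0,0,0,0,0,1],[0,0,0,0,0,0,1],[0,0,0,0,0,0,1]]'
python3 -m creep '[[0,0,0,0,0,0,1],[0,0,0,0,0,0,1],[0,0,-0.01,0,0,0,1],[0,0,-0.02,0,0,0,1],[0,0,-0.03,0,0,0,1]]'
```

```text
t: 22.78
ee_pos: [0.5734, -0.3238, 0.2006]
tool_rot: [[-0.961, 0.276, 0.001], [0.276, 0.961, -0.001], [-0.001, -0.0, -1.0]]
ft_force: [-0.2, -0.0, 0.5]
width: 0.0851
finger_force: 0.0
t: 23.2
ee_pos: [0.5732, -0.3239, 0.2001]
tool_rot: [[-0.961, 0.276, 0.001], [0.276, 0.961, -0.0], [-0.001, -0.0, -1.0]]
ft_force: [-1.3, 0.8, 8.1]
width: 0.0434
finger_force: 62.5
t: 23.62
ee_pos: [0.573, -0.3239, 0.2304]
tool_rot: [[-0.961, 0.276, 0.0], [0.276, 0.961, -0.0], [-0.0, -0.0, -1.0]]
ft_force: [-0.1, -0.0, -3.9]
width: 0.0433
finger_force: 61.8
```

```bash
python3 -m creep '[[0,0,-0.02,0,0,0,1],[0,0,-0.05,0,0,0,1],[0,0,-0.08,0,0,0,1],[0,0,-0.1,0,0,0,1],[0,0,-0.1,0,0,0,1]]'
python3 -m creep '[[0,0,0,0,0,0.12,1],[0,0,0,0,0,0.24,1],[0,0,0,0,0,0.36,1],[0,0,0,0,0,0.48,1],[0,0,0,0,0,0.6,1]]'
python3 -m creep '[[0,0,0,0,0,0.12,1],[0,0,0,0,0,0.24,1],[0,0,0,0,0,0.36,1],[0,0,0,0,0,0.48,1],[0,0,0,0,0,0.6,1]]'
python3 -c "
from lib import *
rel(.4868,.1199,.33,.0815)"
```

```text
t: 24.03
ee_pos: [0.5735, -0.324, 0.3345]
tool_rot: [[-0.961, 0.276, 0.006], [0.276, 0.961, -0.003], [-0.007, -0.001, -1.0]]
ft_force: [1.3, 0.0, -3.9]
width: 0.0429
finger_force: 62.2
t: 24.45
ee_pos: [0.5728, -0.3238, 0.3289]
tool_rot: [[-0.633, 0.774, -0.001], [0.774, 0.633, 0.0], [0.001, -0.0, -1.0]]
ft_force: [0.2, 0.4, -4.1]
width: 0.043
finger_force: 61.8
t: 24.87
ee_pos: [0.5728, -0.3237, 0.3288]
tool_rot: [[-0.085, 0.996, -0.001], [0.996, 0.085, 0.0], [0.0, -0.001, -1.0]]
ft_force: [-0.3, 0.5, -4.4]
width: 0.0434
finger_force: 61.8
shift [ 0.4493 -0.0481 -0.0009] az 0.0035 (or -3.1380) q7 0.59
```

```bash
python3 -m creep '[[0.03,-0.003,0,0,0,0,1],[0.065,-0.007,0,0,0,0,1],[0.1,-0.011,0,0,0,0,1],[0.135,-0.015,0,0,0,0,1],[0.17,-0.018,0,0,0,0,1]]'
python3 -m creep '[[0.035,-0.004,0,0,0,0,1],[0.07,-0.008,0,0,0,0,1],[0.105,-0.011,0,0,0,0,1],[0.14,-0.015,0,0,0,0,1],[0.17,-0.018,0,0,0,0,1]]'
python3 -m creep '[[0.03,-0.003,0,0,0,0.003,1],[0.06,-0.006,0,0,0,0.003,1],[0.09,-0.01,0,0,0,0.003,1],[0.109,-0.012,0,0,0,0.003,1],[0.109,-0.012,0,0,0,0.003,1]]'
python3 - <<'E'
from lib import *
rel(.4868,.1199,.245,.0815)
c=imaging.camera('scene');u=proj(c,[[.487,.121,.1]])[0].astype(int)
cv2.imwrite('pics/s6.png',cv2.resize(c['pixels'][u[1]-75:u[1]+75,u[0]-100:u[0]+100,::-1],(800,600),interpolation=cv2.INTER_CUBIC))
E
```

```text
t: 25.28
ee_pos: [0.5387, -0.1547, 0.3291]
tool_rot: [[-0.09, 0.996, -0.001], [0.996, 0.09, 0.0], [0.0, -0.001, -1.0]]
ft_force: [1.8, 0.8, -4.0]
width: 0.0429
finger_force: 62.7
t: 25.7
ee_pos: [0.5054, 0.0137, 0.3291]
tool_rot: [[-0.092, 0.996, -0.001], [0.996, 0.092, 0.0], [0.0, -0.001, -1.0]]
ft_force: [1.4, 1.2, -4.9]
width: 0.0433
finger_force: 62.7
t: 26.12
ee_pos: [0.4833, 0.123, 0.3289]
tool_rot: [[-0.093, 0.996, -0.001], [0.996, 0.093, 0.002], [0.002, -0.001, -1.0]]
ft_force: [-0.3, 1.1, -3.3]
width: 0.0429
finger_force: 62.7
shift [-0.0035  0.0033  0.0839] az 0.0118 (or -3.1298) q7 -0.04
```

View pics/s6.png

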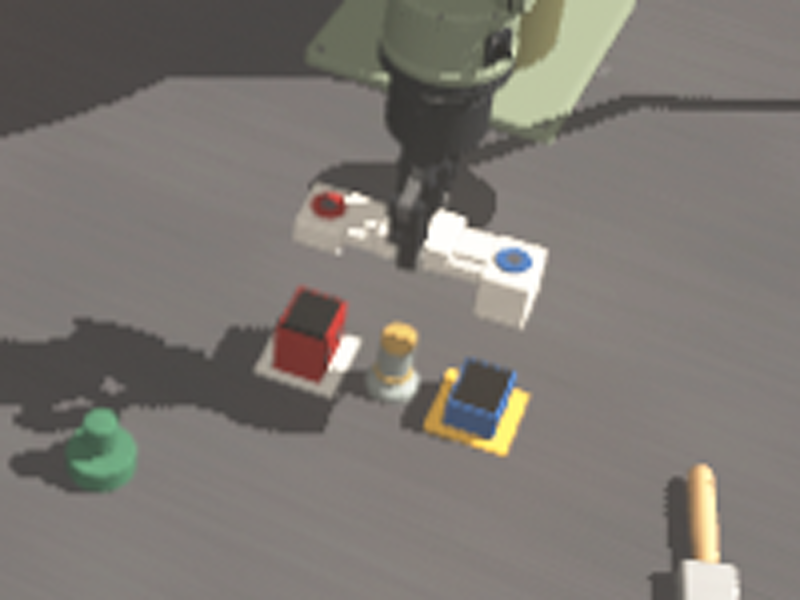

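The casting hangs level. Its blue-ring deep foot at (512,262) is over the blue packer and its red-ring foot at (328,205) is over the red one, with the prop between them. I'll descend to just above and check the alignment.

```bash
python3 -m creep '[[-0.0035,0.003,0.02,0,0,0.012,1],[-0.0035,0.003,0.05,0,0,0.012,1],[-0.0035,0.003,0.08,0,0,0.012,1],[-0.0035,0.003,0.083,0,0,0.012,1],[-0.0035,0.003,0.083,0,0,0.012,1]]'
python3 -m creep '[[0,0,0,0,0,0,1],[0,0,0,0,0,0,1],[0,0,0,0,0,0,1],[0,0,0,0,0,0,1],[0,0,0,0,0,0,1]]'
python3 - <<'E'
from lib import *
rel(.4868,.1199,.235,.0815)
z=.046+manip.get_obs()['ee_pos'][2]-.2002
for cam in('wrist','top','scene'):
    c=imaging.camera(cam);h=cv2.cvtColor(c['pixels'],cv2.COLOR_RGB2HSV)
    for n,m in (('blue',(abs(h[...,0].astype(int)-108)<14)&(h[...,1]>110)&(h[...,2]>40)),('red',((h[...,0]<6)|(h[...,0]>172))&(h[...,1]>130)&(h[...,2]>50))):
        k,l,s,ce=cv2.connectedComponentsWithStats(cv2.morphologyEx(m.astype(np.uint8),cv2.MORPH_CLOSE,np.ones((3,3))))
        for i in range(1,k):
            x0,y0,w,hh,a=s[i];p=ray(c,[(x0+(w-1)/2,y0+(hh-1)/2)],z)[0]
            if a>12 and np.hypot(p[0]-.487,p[1]-.121)<.12: print(cam,n,s[i],p.round(4))
E
```

```text
t: 26.58
ee_pos: [0.4876, 0.1148, 0.2456]
tool_rot: [[-0.075, 0.997, -0.003], [0.997, 0.075, -0.001], [-0.001, -0.003, -1.0]]
ft_force: [0.3, -0.0, -4.3]
width: 0.0431
finger_force: 63.8
t: 27.0
ee_pos: [0.4878, 0.1158, 0.2468]
tool_rot: [[-0.076, 0.997, 0.001], [0.997, 0.076, 0.0], [0.0, 0.001, -1.0]]
ft_force: [-0.8, -1.0, -4.8]
width: 0.0422
finger_force: 63.8
shift [ 0.0042 -0.0007  0.0118] az -0.0054 (or 3.1362) q7 -0.02
wrist blue [ 217   52   76   80 3789] [0.4819 0.1921 0.0926]
top red [216 205   9   9  43] [0.4943 0.0422 0.0926]
top red [214 218  16   3  24] [0.4662 0.0377 0.0926]
scene blue [336 196   8   5  22] [0.4841 0.1913 0.0926]
scene red [292 181   7   6  22] [0.4949 0.0403 0.0926]
scene red [287 195  16  14 143] [0.5676 0.0732 0.0926]
```

```bash
python3 -m creep '[[0.002,-0.001,0.002,0,0,-0.005,1],[0.004,-0.001,0.006,0,0,-0.005,1],[0.004,-0.001,0.009,0,0,-0.005,1],[0.004,-0.001,0.011,0,0,-0.005,1],[0.004,-0.001,0.011,0,0,-0.005,1]]'
python3 -c "
from lib import *
rel(.4868,.1199,.234,.0815)"
```

```text
t: 27.57
ee_pos: [0.4863, 0.1196, 0.2346]
tool_rot: [[-0.081, 0.997, -0.001], [0.997, 0.081, -0.0], [-0.0, -0.001, -1.0]]
ft_force: [-0.2, 0.2, -4.5]
width: 0.0433
finger_force: 63.8
shift [0.0003 0.0005 0.0006] az -0.0005 (or 3.1411) q7 -0.02
```

```bash
python3 -m creep '[[0,0,0.001,0,0,0,1],[0,0,0.0015,0,0,0,1],[0,0,0.0015,0,0,0,1],[0,0,0.0015,0,0,0,1],[0,0,0.0015,0,0,0,1]]'
```

```text
t: 27.98
ee_pos: [0.4864, 0.1196, 0.2338]
tool_rot: [[-0.081, 0.997, 0.0], [0.997, 0.081, -0.0], [-0.0, -0.0, -1.0]]
ft_force: [0.6, -0.1, -3.4]
width: 0.043
finger_force: 63.8
```

```bash
python3 -m creep '[[0,0,0.0005,0,0,0,1],[0,0,0.0007,0,0,0,1],[0,0,0.0007,0,0,0,-1],[0,0,0.0007,0,0,0,-1],[0,0,0.0007,0,0,0,-1]]'
python3 -m creep '[[0,0,0,0,0,0,-1],[0,0,0,0,0,0,-1],[0,0,-0.03,0,0,0,-1],[0,0,-0.06,0,0,0,-1],[0,0,-0.1,0,0,0,-1]]'
python3 -m creep '[[0,0,-0.03,0,0,0,-1],[0,0,-0.06,0,0,0,-1],[0,0,-0.06,0,0,0,-1],[0,0,-0.06,0,0,0,-1],[0,0,-0.06,0,0,0,-1]]'
python3 - <<'E'
from lib import *
c=imaging.camera('wrist');im=c['pixels'].copy();h=cv2.cvtColor(im,cv2.COLOR_RGB2HSV)
for n,m in (('blue',(abs(h[...,0].astype(int)-108)<14)&(h[...,1]>110)&(h[...,2]>60)),('red',((h[...,0]<6)|(h[...,0]>172))&(h[...,1]>130)&(h[...,2]>80))):
    k,l,s,ce=cv2.connectedComponentsWithStats(cv2.morphologyEx(m.astype(np.uint8),cv2.MORPH_CLOSE,np.ones((3,3))))
    for i in range(1,k):
        x0,y0,w,hh,a=s[i]
        if a>80: print(n,s[i],ray(c,[(x0+(w-1)/2,y0+(hh-1)/2)],.079)[0].round(4))
for d in masks(c,'casting')[:1]:
    f=fit('casting',[(c,d['region'].astype(float))],(.4867,.1209),z=.033,yaws=(-1.489,));print(d['score'],f.x,f.fun)
cv2.imwrite('pics/w7.png',im[:,:,::-1])
rel(.6821,-.0495,.34)
E
```

```text
t: 28.4
ee_pos: [0.4865, 0.1196, 0.2331]
tool_rot: [[-0.081, 0.997, 0.0], [0.997, 0.081, 0.0], [-0.0, 0.0, -1.0]]
ft_force: [-1.3, -0.3, -0.7]
width: 0.0772
finger_force: 0.0
t: 28.82
ee_pos: [0.4861, 0.1195, 0.3331]
tool_rot: [[-0.081, 0.997, -0.003], [0.997, 0.081, -0.001], [-0.001, -0.003, -1.0]]
ft_force: [0.1, 0.4, 1.1]
width: 0.0854
finger_force: 0.0
t: 29.23
ee_pos: [0.4863, 0.1197, 0.3926]
tool_rot: [[-0.081, 0.997, -0.001], [0.997, 0.081, -0.0], [-0.0, -0.001, -1.0]]
ft_force: [-0.4, -0.2, -0.6]
width: 0.0854
finger_force: 0.0
blue [239  76  32  33 620] [0.4797 0.1955 0.079 ]
red [241 241  28  26 466] [0.4918 0.0456 0.079 ]
0.92 [ 0.48581434  0.12072066 -1.49557799] 0.10030172234691714
shift [-0.1844  0.1815  0.0519]
```

View pics/w7.png

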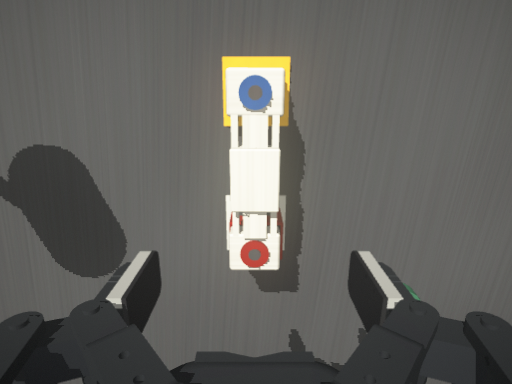

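The casting sits level and centred. The blue ring at (255,93) measures (0.480,0.1955) and the red at (255,254) measures (0.492,0.0456), both within about 1 mm of the packers. The weight is last.

```bash
python3 -m creep '[[-0.1,0.1,0,0,0,0,-1],[-0.1,0.1,0,0,0,0,-1],[-0.1,0.1,0,0,0,0,-1],[-0.1,0.1,0,0,0,0,-1],[-0.1,0.1,0,0,0,0,-1]]'
python3 -m creep '[[-0.084,0.08,0.05,0,0,0,-1],[-0.084,0.08,0.05,0,0,0,-1],[-0.084,0.08,0.05,0,0,0,-1],[-0.084,0.08,0.05,0,0,0,-1],[-0.084,0.08,0.05,0,0,0,-1]]'
python3 - <<'E'
from lib import *
c=imaging.camera('wrist')
for d in masks(c,'weight'):
    f=fit('weight',[(c,d['region'].astype(float))],(.682,-.05));print(d['score'],d['position'],f.x,f.fun)
    rel(f.x[0],f.x[1],.199)
E
python3 -m creep '[[0,0,0,0,0,0,-1],[0,0,0,0,0,0,-1],[0,0,0,0,0,0,-1],[0,0,0,0,0,0,-1],[0,0,0,0,0,0,-1]]'
python3 -c "
from lib import *
rel(.682,-.05,.199)"
```

```text
t: 29.75
ee_pos: [0.596, 0.0246, 0.3913]
tool_rot: [[-0.077, 0.997, -0.001], [0.997, 0.077, -0.002], [-0.002, -0.001, -1.0]]
ft_force: [-0.5, -0.6, -1.2]
width: 0.0852
finger_force: 0.0
t: 30.17
ee_pos: [0.6809, -0.0505, 0.3399]
tool_rot: [[-0.079, 0.997, -0.004], [0.997, 0.079, -0.0], [0.0, -0.004, -1.0]]
ft_force: [-0.4, 0.6, -0.1]
width: 0.0855
finger_force: 0.0
0.73 [259.4, 176.2] [ 0.68076921 -0.04731454  0.0861681 ] 0.032170697294745754
shift [0.001  0.0006 0.1435]
t: 30.68
ee_pos: [0.6807, -0.0489, 0.3433]
tool_rot: [[-0.081, 0.997, 0.0], [0.997, 0.081, -0.0], [-0.0, 0.0, -1.0]]
ft_force: [-0.0, 0.1, -0.2]
width: 0.0855
finger_force: 0.0
shift [-0.0012  0.0012  0.1443]
```

```bash
python3 -m creep '[[0.001,0,0.03,0,0,0,-1],[0.001,0,0.07,0,0,0,-1],[0.001,0,0.11,0,0,0,-1],[0.001,0,0.143,0,0,0,-1],[0.001,0,0.143,0,0,0,-1]]'
python3 -m creep '[[0,0,0,0,0,0,-1],[0,0,0,0,0,0,1],[0,0,0,0,0,0,1],[0,0,0,0,0,0,1],[0,0,0,0,0,0,1]]'
python3 -m creep '[[0,0,0,0,0,0,1],[0,0,0,0,0,0,1],[0,0,0,0,0,0,1],[0,0,0,0,0,0,1],[0,0,0,0,0,0,1]]'
python3 -m creep '[[0,0,-0.03,0,0,0,1],[0,0,-0.06,0,0,0,1],[0,0,-0.09,0,0,0,1],[0,0,-0.12,0,0,0,1],[0,0,-0.15,0,0,0,1]]'
python3 -m creep '[[0,0,0,0,0,0,1],[0,0,0,0,0,0,1],[0,0,0,0,0,0,1],[0,0,0,0,0,0,1],[0,0,0,0,0,0,1]]'
python3 -c "
from lib import *
rel(.4862,.1207,.35,.0815)"
```

```text
t: 31.1
ee_pos: [0.6789, -0.0479, 0.1939]
tool_rot: [[-0.081, 0.997, -0.009], [0.997, 0.081, 0.001], [0.001, -0.009, -1.0]]
ft_force: [-0.9, -0.1, -2.0]
width: 0.0859
finger_force: 0.0
t: 31.52
ee_pos: [0.6809, -0.0482, 0.2015]
tool_rot: [[-0.081, 0.997, 0.002], [0.997, 0.081, -0.0], [-0.0, 0.002, -1.0]]
ft_force: [-0.1, -0.2, 0.6]
width: 0.0387
finger_force: 0.0
t: 31.93
ee_pos: [0.6809, -0.0482, 0.2011]
tool_rot: [[-0.081, 0.997, 0.001], [0.997, 0.081, -0.0], [-0.0, 0.001, -1.0]]
ft_force: [-1.1, 0.4, 9.1]
width: 0.0263
finger_force: 58.4
t: 32.35
ee_pos: [0.6803, -0.0482, 0.3515]
tool_rot: [[-0.081, 0.997, -0.001], [0.997, 0.081, -0.0], [-0.0, -0.001, -1.0]]
ft_force: [0.6, -0.2, -4.9]
width: 0.0259
finger_force: 60.8
t: 32.77
ee_pos: [0.6805, -0.0482, 0.3487]
tool_rot: [[-0.081, 0.997, -0.002], [0.997, 0.081, 0.0], [0.0, -0.002, -1.0]]
ft_force: [-0.2, -0.7, -5.4]
width: 0.0262
finger_force: 61.3
shift [ 0.184  -0.18   -0.0009] az -0.0005 (or 3.1411) q7 0.20
```

```bash
python3 -m creep '[[0.02,-0.02,0,0,0,0,1],[0.04,-0.04,0,0,0,0,1],[0.06,-0.06,0,0,0,0,1],[0.08,-0.08,0,0,0,0,1],[0.1,-0.1,0,0,0,0,1]]'
python3 -m creep '[[0.025,-0.02,0,0,0,0,1],[0.05,-0.045,0,0,0,0,1],[0.075,-0.07,0,0,0,0,1],[0.084,-0.08,0,0,0,0,1],[0.084,-0.08,0,0,0,0,1]]'
python3 -m creep '[[0,0,0.015,0,0,0,1],[0,0,0.03,0,0,0,1],[0,0,0.045,0,0,0,1],[0,0,0.052,0,0,0,1],[0,0,0.052,0,0,0,1]]'
python3 -m creep '[[0,0,0,0,0,0,1],[0,0,0,0,0,0,1],[0,0,0,0,0,0,1],[0,0,0,0,0,0,1],[0,0,0,0,0,0,1]]'
python3 -c "
from lib import *
rel(.4862,.1207,.288,.0815)"
```

```text
t: 33.18
ee_pos: [0.5716, 0.0441, 0.3495]
tool_rot: [[-0.081, 0.997, -0.001], [0.997, 0.081, -0.0], [-0.0, -0.001, -1.0]]
ft_force: [1.2, 0.4, -5.2]
width: 0.0264
finger_force: 61.6
t: 33.6
ee_pos: [0.4843, 0.123, 0.3498]
tool_rot: [[-0.085, 0.996, -0.002], [0.996, 0.085, 0.001], [0.001, -0.002, -1.0]]
ft_force: [-0.1, -0.1, -4.3]
width: 0.0262
finger_force: 61.7
t: 34.02
ee_pos: [0.4864, 0.1203, 0.2966]
tool_rot: [[-0.08, 0.997, -0.002], [0.997, 0.08, -0.001], [-0.001, -0.002, -1.0]]
ft_force: [0.0, -0.2, -4.7]
width: 0.026
finger_force: 61.7
t: 34.43
ee_pos: [0.4864, 0.1206, 0.2984]
tool_rot: [[-0.081, 0.997, 0.001], [0.997, 0.081, 0.0], [0.0, 0.001, -1.0]]
ft_force: [-0.3, 0.3, -4.1]
width: 0.026
finger_force: 61.7
shift [ 0.0001 -0.0002  0.0104] az -0.0005 (or 3.1411) q7 -0.03
```

```bash
python3 -m creep '[[0,0,0.004,0,0,0,1],[0,0,0.007,0,0,0,1],[0,0,0.009,0,0,0,1],[0,0,0.0095,0,0,0,1],[0,0,0.0095,0,0,0,1]]'
```

```text
t: 34.85
ee_pos: [0.4863, 0.1206, 0.2883]
tool_rot: [[-0.081, 0.997, -0.0], [0.997, 0.081, -0.0], [-0.0, -0.0, -1.0]]
ft_force: [-0.2, 0.2, -5.0]
width: 0.0261
finger_force: 61.8
```

```bash
python3 -m creep '[[0,0,0,0,0,0,1],[0,0,0.0003,0,0,0,1],[0,0,0.0006,0,0,0,1],[0,0,0.0006,0,0,0,1],[0,0,0.0006,0,0,0,1]]'
```

```text
t: 35.27
ee_pos: [0.4864, 0.1206, 0.2881]
tool_rot: [[-0.081, 0.997, 0.0], [0.997, 0.081, 0.0], [-0.0, 0.0, -1.0]]
ft_force: [0.0, -1.2, 3.1]
width: 0.0264
finger_force: 62.7
```

Contact. I'll release and retreat.

```bash
python3 -m creep '[[0,0,0,0,0,0,-1],[0,0,0,0,0,0,-1],[0,0,0,0,0,0,-1],[0,0,0,0,0,0,-1],[0,0,0,0,0,0,-1]]'
python3 -m creep '[[0,0,-0.02,0,0,0,-1],[0,0,-0.05,0,0,0,-1],[0,0,-0.08,0,0,0,-1],[0,0,-0.11,0,0,0,-1],[0,0,-0.11,0,0,0,-1]]'
python3 -m creep '[[0,0,0,0,0,0,-1],[0,0,0,0,0,0,-1],[0,0,0,0,0,0,-1],[0,0,0,0,0,0,-1],[0,0,0,0,0,0,-1]]'
python3 - <<'E'
from lib import *
c=imaging.camera('wrist')
a=c['pixels'][:,:,::-1]
for d in masks(c,'weight'):
    f=fit('weight',[(c,d['region'].astype(float))],(.486,.1207),z=.087);print(d['score'],d['position'],f.x,f.fun)
c=imaging.camera('scene');u=proj(c,[[.487,.121,.1]])[0].astype(int)
b=cv2.resize(c['pixels'][u[1]-75:u[1]+75,u[0]-55:u[0]+55,::-1],(282,384),interpolation=cv2.INTER_CUBIC)
cv2.imwrite('pics/end.png',np.hstack([a,b]))
E
```

```text
t: 35.68
ee_pos: [0.4864, 0.1206, 0.2879]
tool_rot: [[-0.081, 0.997, 0.0], [0.997, 0.081, -0.0], [-0.0, 0.0, -1.0]]
ft_force: [0.8, 0.5, 0.5]
width: 0.0836
finger_force: 0.0
t: 36.1
ee_pos: [0.4868, 0.1205, 0.4025]
tool_rot: [[-0.081, 0.997, 0.006], [0.997, 0.081, 0.002], [0.001, 0.006, -1.0]]
ft_force: [0.9, -0.2, 0.9]
width: 0.0856
finger_force: 0.0
t: 36.52
ee_pos: [0.4864, 0.1206, 0.3973]
tool_rot: [[-0.081, 0.997, -0.001], [0.997, 0.081, -0.001], [-0.0, -0.001, -1.0]]
ft_force: [-0.4, 0.1, 0.3]
width: 0.0853
finger_force: 0.0
0.83 [257.4, 182.9] [0.4864525  0.12119021 0.09561283] 0.045027077529789516
```

View pics/end.png

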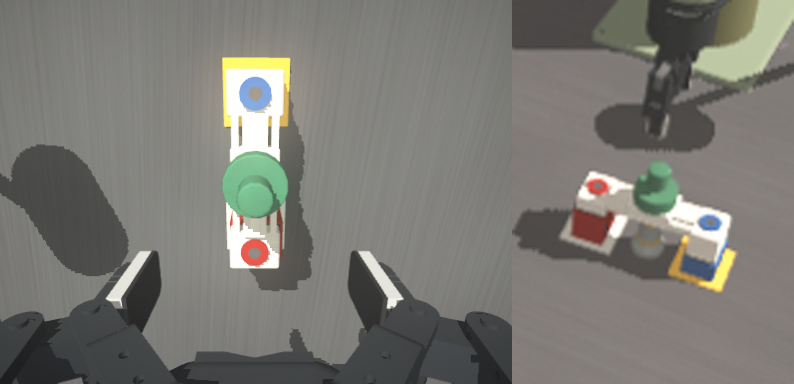

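The weight stands upright on the boss at (255,185), within 1 mm of the middle. The casting bridges both packers level with the prop beneath it, and the gripper is clear.

```bash
python3 -c "
from plant import manip
print(manip.sign_off())"
```

```text
the job is handed in; nothing more can be done
None
```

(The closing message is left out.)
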